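# Find the high spot of a plaster mould with a dial gauge

### The arm

A 6-joint arm with a two-finger parallel gripper is mounted at the origin on the work surface. World frame = base frame: x ahead of the robot, y to its left, z up, the work surface at z = 0. Lengths are in m, angles in rad, forces in N, time in s.
With the tool pointing down it reaches from about 0.35 to 0.85 m from the base axis. Payload 8.1 kg.
Tool frame: the origin (TCP) lies at the very end of the fingers, on their centre line; the grasp point (between the pads) lies 19 mm behind it (robot.pinch_z is the distance from the TCP to the grasp point, in m); y points along the fingers, x is the direction in which the jaws open and shut, and the axes are right-handed (so a half turn about y gives the same grasp; the last joint's range is limited). The gripper opens to 93 mm and grips with 3 to 60 N. Pads are 15 mm wide; open, the fingers measure 128 mm over their backs; the gripper's body (75 mm by 188 mm) begins 65 mm behind the grasp point.
Start: joints at [1.184, 0.13, 1.488, -0, 1.523, -0.085], TCP at [0.178, 0.573, 0.195] pointing down, gripper open.
Joint ranges: [-2.96, 2.96], [-0.89, 2.26], [0.02, 2.5], [-1.34, 4.48], [0, 2.73], [-2.66, 2.66]. Speed limits (rad/s): [2.39, 2.39, 2.79, 3.14, 3.14, 3.14].

### API

Orientations are given as a rotation vector (axis times angle).
In Python, from plant import robot gives the robot as it stands.
- The arm moves only by the shell command python3 -m inch 'ROWS' [FORCE]. ROWS is JSON, a list of rows, each a list of 5 numbers: the closure, from -1 (fully open) to 1 (shut), then the shift along the world's x, y, z in m, then the turn about the world's z in rad. A call has 1 to 8 rows; each row is the pose to reach, as a shift and turn from the pose measured when the call began; what a row does not reach only later rows make up. A row lasts 1/8 s, in which the tool goes at most 62.5 mm and 10.7 degrees, less where a joint would pass 70% of its speed; a pose out of reach is approached as far as the arm can. A call with a gripper value outside its range is refused whole. The fingers move at their own pace and stop on an object; FORCE is the grip in N (left out, the last holds). Time passes only in rows, so rows that repeat a pose let the fingers close. It gives the time, the measured TCP pose, the force and the opening at its end, in the units of the state.
- robot.read_state(): the state, without advancing time (a new reading comes with each control period).
- robot.read_camera(name): name is "scene" or "top" or "wrist"; returns a dict with "color" (400x640x3 uint8, red, green, blue), "mtx" (3x3 intrinsics, pixels), "R" (3x3) and "t" (3): a world point X has camera coordinates R X + t; the wrist camera has in their place "hand_eye" (4x4, takes a point from camera to tool coordinates, whose origin is the TCP and whose axes are the tool frame's). Camera axes: x right, y down, z forward; pixel columns grow to the right and rows downward; lengths in m; the calibration is good to about 2 mm. The wrist camera is an equidistant fisheye: a pixel r from the principal point sees the ray r / f radians off the axis. A picture is of the moment at which its call begins: read the wrist's pose just before it. There is no depth.
- robot.close_job(): hands the job in, once; it reports no verdict.
The state is a dict: "t": time; "q": joint angles; "dq": joint speeds; "joint_torque": joint torques, N m; "tool_pos": TCP position; "orientation": TCP orientation; "force": force on the tool from outside, world axes, zero at the start; "wrist_torque": the same for the moment, N m; "opening": finger opening in m.
Only numpy, scipy, OpenCV 4.12 (cv2) and the standard library are available. Lean on these libraries where they do the work, as an engineer would, in place of code of your own. Each camera call takes 0.05 s, during which the arm holds its last target. There are 200 camera calls.

### The job

Slide the dial gauge up to the round plaster mould until its sprung plunger is pressed in and the needle stands about half-way round its scale, never driving the plunger in hard to its end. Then turn the wheel with the plunger riding on the mould's rim, find the rim's high spot, and leave the wheel standing still with that high spot at the plunger, the plunger still pressed in, and nothing else on the bench disturbed.

Things in the scene. Friction and masses are not known exactly. Their poses are not given: they have to be found in the camera images.
- stand: Grey bench stand, fixed, that carries the wheel and the gauge's track. Its origin lies on the bench under the wheel's axis; its z is up and its +y runs level from the wheel's axis along the straight 220 mm track to the gauge. Its width beside the track is 75 mm.
- spindle (a point): Point on the wheel's upright axis, 122 mm above the bench, at the top of the small round brass nut over the steel clamp bar (bar 140 x 24 x 8 mm, its top 116 mm above the bench). The wheel turns either way, any number of turns, against a friction of about 0.12 N m, and stays where it is left.
- knob (a point): Centre of the upright wooden spinner knob (round, 24 mm across, 48 mm tall, top 167 mm above the bench) that stands on the clamp bar 50 mm from the wheel's axis and goes round with the wheel. It spins freely on its own pin, so it can be held and led round in a circle without turning the hand.
- handle (a point): Centre, 125 mm above the bench, of the gauge carriage's wooden handle: an upright block 22 mm (across the track) x 30 mm (along it), top 150 mm above the bench. The carriage slides along the stand's y, towards the wheel (-y), with about 6 N of friction and stays where left. The free plunger's tip is 118 mm ahead of the handle, the dial's centre 63 mm (dial 54 mm across, face up, 94 mm high).
- plunger: Thin steel plunger, 7 mm round tip, 85 mm above the bench, that sticks out of the gauge towards the wheel's axis along the stand's -y. Its origin is at the tip. Sprung: 0.6 N when just touched, 1.5 N at the end of its 18 mm travel; beyond that it is rigid.
- plunger_tip (a point): The foremost point of the plunger's tip (same point as the plunger's origin). It starts 7 to 43 mm clear of the mould's rim.
- needle (a joint): Angle of the dial's black needle, rad: 0 with the plunger free, 0.27 rad for each mm the plunger is pressed in, 4.86 at the end of its travel. Half-way is 2.43, the needle pointing straight away from the wheel; seen from above it turns anticlockwise as the plunger goes in. The scale has 13 marks, 1.5 mm of plunger travel apart.
- water_bowl: Bystander: white ceramic bowl, 120 mm across, 55 mm tall, loose; origin under its centre.
- glaze_jar: Bystander: terracotta jar with a cork lid, 70 mm across, 100 mm tall, loose; origin under its centre.
- tool_pot: Bystander: blue ceramic pot, 84 mm across and 100 mm tall, with wooden tools standing in it up to 200 mm, loose; origin under its centre.
- rib: Bystander: flat wooden potter's rib, 100 x 45 x 8 mm, lying loose; origin under its centre.
- mould_mid (a point): Point on the wheel's axis half-way up the round plaster mould (180 mm across, 68 to 108 mm above the bench), which is clamped fast to the wheel about 3 mm off-centre: its rim comes out and goes back once a turn, 87 to 93 mm from the axis. This point is not the mould's own centre; where the high spot lies relative to the knob is unknown and differs each time.

How it is judged:
On the way, in this order (a step that is already met when the one before it is completed fails the run):
1. the gauge is brought up: plunger against the mould, needle around the middle of its scale (1.2 to 3.7 rad) (contact force between plunger and anything else above 0.3 N and value of joint needle between 1.2 and 3.7 rad), for 0.2 s.
2. the high spot of the rim is brought to the plunger (contact force between plunger and anything else above 0.3 N and horizontal distance between plunger_tip and spindle above 0.0925 m), for 0.1 s.
At the end, for the whole second after the job is handed in: Plunger bearing on the rim at rest (over 0.3 N), needle 0.6 to 4.75 rad, tip more than 92.5 mm from the wheel's axis (within about 0.3 mm of the highest reading, some 25 degrees either side of the high spot); bystanders within 20 mm of their starts (all of step 2 and value of joint needle between 0.6 and 4.75 rad and linear speed of plunger below 0.003 m/s and distance of each of water_bowl, glaze_jar, tool_pot, rib from where it was at the start of the episode below 0.02 m); the robot touches nothing.
It fails at once if the plunger is driven hard into its end: more than 12 N on it (contact force between plunger and anything else above 12 N).
It fails at once if the water bowl is disturbed (moved more than 20 mm) (distance of water_bowl from where it was at the start of the episode above 0.02 m).
It fails at once if the glaze jar is disturbed (moved more than 20 mm) (distance of glaze_jar from where it was at the start of the episode above 0.02 m).
It fails at once if the tool pot is disturbed (moved more than 20 mm) (distance of tool_pot from where it was at the start of the episode above 0.02 m).
It fails at once if the rib is disturbed (moved more than 20 mm) (distance of rib from where it was at the start of the episode above 0.02 m).
It also fails if it takes over 64 s, if anything falls off the work surface, if the arm or the gripper's body presses on something with over 40 N, if the wrist force passes 120 N, or if a joint passes its speed limit or range.

## Working session

There is one attempt and no reset: what is moved stays moved. The work goes in short steps, Python scripts to look and compute and a shell command to move; the robot and the scene stay as the last step left them, time stands still between calls to the robot, and variables do not carry over. Pictures are saved under pics/ and viewed, about 8 in all and at most 12, crops included, and the job is handed in when it is done.

```bash
mkdir -p pics && ls && cat > h.py <<'E'
import numpy as np, cv2
from plant import robot
def snap(cam,name=None):
    c=robot.read_camera(cam)
    if name: cv2.imwrite('pics/'+name+'.png',c['color'][:,:,::-1])
    return c
def ray(c,u,v,z):
    "pixel to world point on plane z (fixed cameras)"
    d=c['R'].T@np.linalg.inv(c['mtx'])@np.array([u,v,1.]); o=-c['R'].T@c['t']
    return o+d*(z-o[2])/d[2]
def proj(c,X):
    p=c['R']@np.array(X)+c['t']; p=c['mtx']@p; return p[:2]/p[2]
E
python3 - <<'E'
from h import *
s=robot.read_state(); print(s['t'],s['tool_pos'],s['orientation'],s['opening'])
for n in ('top','scene'):
    c=snap(n,n+'0'); print(n,c['mtx'].tolist(),(-c['R'].T@c['t']).round(3),c['R'].round(3).tolist())
E
```

```text
pics
0.0 [0.17810211 0.5723145  0.19350542] [-1.33797887 -0.98286409  0.98546462] 0.09288806212275615
top [[472.4728175030625, 0.0, 323.3304062476765], [0.0, 472.4728175030625, 204.82603253447272], [0.0, 0.0, 1.0]] [0.307 0.027 1.438] [[0.005, -1.0, -0.003], [-0.979, -0.004, -0.203], [0.203, 0.004, -0.979]]
scene [[443.259589865945, 0.0, 321.2744700853037], [0.0, 443.259589865945, 196.80023479928013], [0.0, 0.0, 1.0]] [1.219 0.509 0.781] [[-0.609, 0.793, 0.009], [0.502, 0.395, -0.77], [-0.614, -0.464, -0.638]]
```

View pics/top0.png

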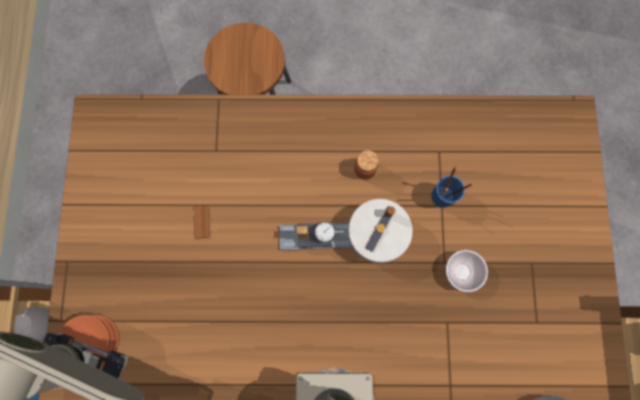

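View pics/scene0.png

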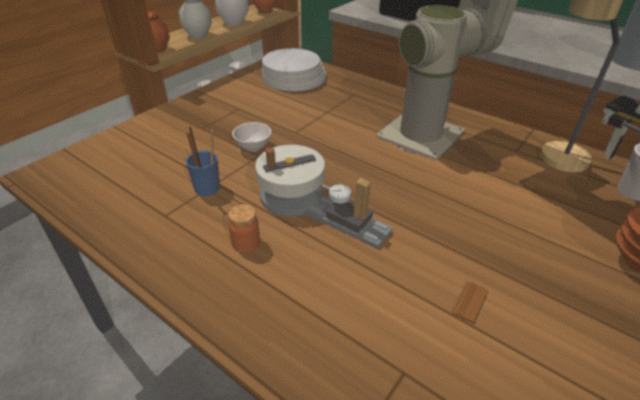

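The top view shows the nut at about (380,229), the knob at (390,211), the handle at (302,231), the dial at (325,232), the jar at (367,163), the pot at (450,190) and the bowl at (467,270). The scene view has the handle top at (362,182), the nut at (290,160) and the knob at (270,150). Next I'll zoom in on both.

```bash
python3 - <<'E'
import cv2,numpy as np
a=cv2.imread('pics/top0.png')[190:270,270:420]; b=cv2.imread('pics/scene0.png')[130:250,240:400]
a=cv2.resize(a,None,fx=5,fy=5,interpolation=cv2.INTER_CUBIC)[:300*2]
cv2.imwrite('pics/z0.png',a)
b=cv2.resize(b,None,fx=5,fy=5,interpolation=cv2.INTER_CUBIC); cv2.imwrite('pics/z1.png',b)
E
```

```text
(no output)
```

View pics/z0.png

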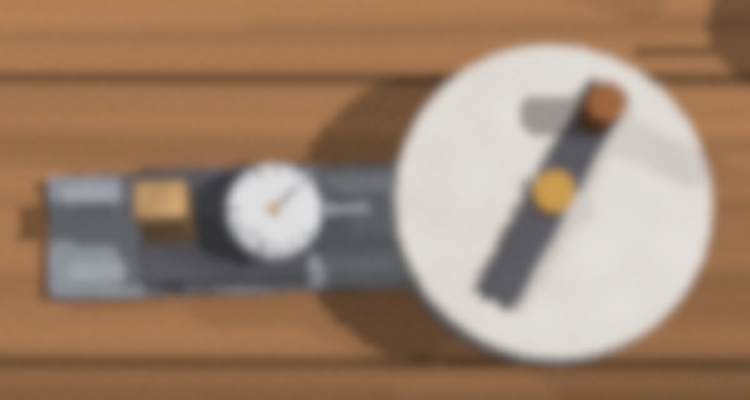

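View pics/z1.png

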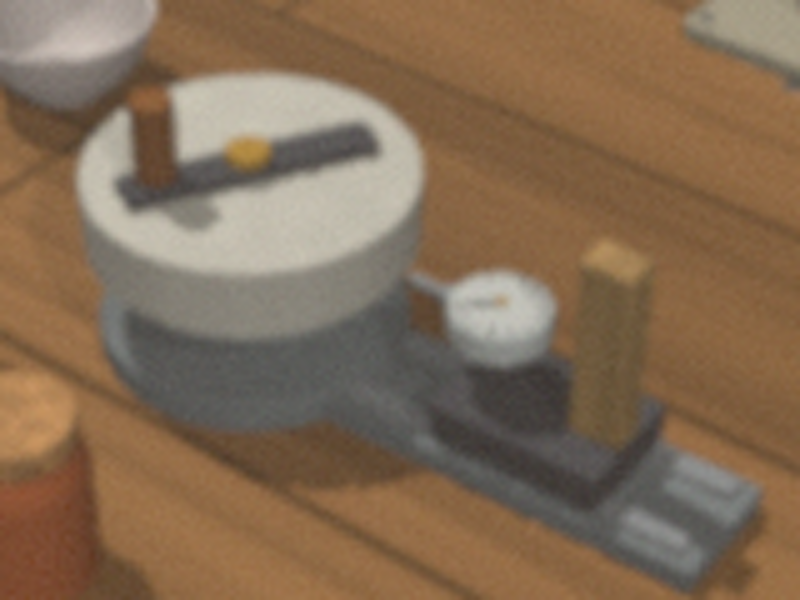

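```bash
python3 - <<'E'
from h import *
from scipy.spatial.transform import Rotation as Ro
T=robot.read_camera('top');S=robot.read_camera('scene')
P={'handle':((302.2,229.8),(363.4,181.8),.150),'nut':((380.8,228.2),(289.8,160.4),.122),'knob':((391,210.8),(270.2,149.6),.167),'dial':((324.6,232),(340,190.4),.094),'tip':((343.6,231.6),None,.0865),'jar':((367.5,157),None,.1),'pot':((450,187),None,.1),'bowl':((467,270),None,.04)}
for k,(a,b,z) in P.items():
    print(k,ray(T,*a,z).round(4),ray(S,*b,z).round(4) if b else '')
s=robot.read_state();print(Ro.from_rotvec(s['orientation']).as_matrix().round(3),s['t'])
E
```

```text
handle [0.5032 0.0902 0.15  ] [0.5076 0.0932 0.15  ]
nut [ 0.513  -0.1295  0.122 ] [ 0.5183 -0.1247  0.122 ]
knob [ 0.5542 -0.153   0.167 ] [ 0.5609 -0.1501  0.167 ]
dial [0.5057 0.0286 0.094 ] [0.5095 0.03   0.094 ]
tip [ 0.5082 -0.0262  0.0865] 
jar [ 0.7288 -0.0971  0.1   ] 
pot [ 0.6386 -0.3359  0.1   ] 
bowl [ 0.4029 -0.3897  0.04  ] 
[[ 0.297 -0.    -0.955]
 [ 0.955 -0.001  0.297]
 [-0.001 -1.     0.   ]] 0.2
```

The two views agree to about 5 mm. Averaged, the handle is at (0.505, 0.0915), the axis at (0.5155, -0.127) and the knob at (0.5575, -0.1515). The track is tilted about 0.047 rad from +y. I'll move to just above the handle, with the jaws across the track.

```bash
python3 -m inch '[[-0.3,0.03,-0.05,0.01,-0.15],[-0.3,0.07,-0.1,0.01,-0.3],[-0.3,0.11,-0.15,0.01,-0.45],[-0.3,0.14,-0.2,0.01,-0.6],[-0.3,0.17,-0.25,0.01,-0.75],[-0.3,0.2,-0.3,0.01,-0.9],[-0.3,0.235,-0.35,0.01,-1.05],[-0.3,0.27,-0.4,0.01,-1.2]]' 15; python3 - <<'E'
from h import *
from scipy.spatial.transform import Rotation as Ro
s=robot.read_state();m=Ro.from_rotvec(s['orientation']).as_matrix();p=s['tool_pos']
print(s['t'],p,np.arctan2(m[1,0],m[0,0]),s['opening'],'to go',np.array([.505,.0915])-p[:2], np.array(s['q']).round(2))
E
```

```text
t: 1.2
tool_pos: [0.449, 0.1708, 0.204]
orientation: [-1.57, -0.05, 0.051]
force: [1.0, 0.6, -0.0]
opening: 0.0605
1.2 [0.44895152 0.17082674 0.20404079] 0.06420526896479348 0.06050123796822485 to go [ 0.05604848 -0.07932674] [ 0.26 -0.2   1.8   0.    1.55  0.19]
```

```bash
python3 -m inch '[[-0.3,0.03,-0.045,0,-0.017],[-0.3,0.056,-0.079,0,-0.017],[-0.3,0.056,-0.079,0,-0.017]]'; python3 - <<'E'
from h import *
s=robot.read_state();np.save('st.npy',np.r_[s['tool_pos'],s['orientation']])
c=snap('wrist','w0');print(s['t'],s['tool_pos'],s['orientation'],c['mtx'].round(2).tolist(),c['hand_eye'].round(4).tolist())
E
```

```text
t: 1.58
tool_pos: [0.5059, 0.0893, 0.2036]
orientation: [-1.571, -0.033, 0.035]
force: [-0.0, 1.4, 0.3]
opening: 0.0605
1.575 [0.50588961 0.08930226 0.20358842] [-1.57074817 -0.03304902  0.03480135] [[309.71, 0.0, 319.06], [0.0, 309.71, 199.22], [0.0, 0.0, 1.0]] [[1.0, -0.0009, 0.0006, -0.0012], [-0.0009, -0.2722, 0.9623, -0.19], [-0.0007, -0.9623, -0.2722, 0.0748], [0.0, 0.0, 0.0, 1.0]]
```

View pics/w0.png

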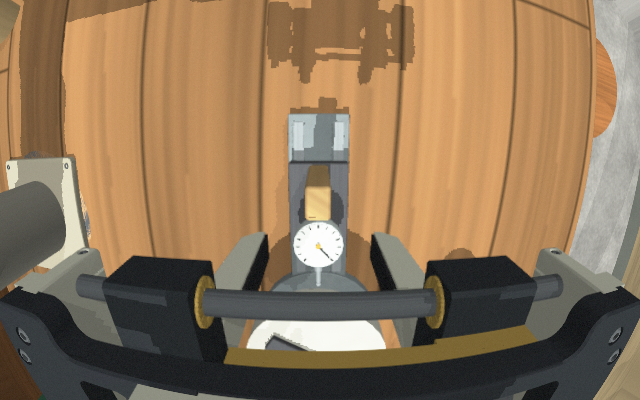

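The wrist view shows the handle top face centred at about (318,203), the dial centre at (318,245), and the plunger running from there to the mould at about (319,283). The fingers straddle the handle symmetrically.

```bash
cat >> h.py <<'E'
from scipy.spatial.transform import Rotation as Ro
def wray(c,st,u,v,z):
    "wrist fisheye pixel to world point on plane z; st = tool_pos + rotvec"
    K=c['mtx']; x=(u-K[0,2])/K[0,0]; y=(v-K[1,2])/K[1,1]; r=np.hypot(x,y)+1e-12
    d=np.array([x/r*np.sin(r),y/r*np.sin(r),np.cos(r)]); H=c['hand_eye']
    M=Ro.from_rotvec(st[3:]).as_matrix(); d=M@H[:3,:3]@d; o=M@H[:3,3]+st[:3]
    return o+d*(z-o[2])/d[2]
E
python3 - <<'E'
from h import *
st=np.load('st.npy');c=robot.read_camera('wrist')
for n,u,v,z in (('handle',318,203,.15),('handle back edge',318,187,.15),('handle front',318,220,.15),('dial',318,245,.094),('trackend',319,114,.05)): print(n,wray(c,st,u,v,z).round(4))
E
```

```text
handle [0.5038 0.0919 0.15  ]
handle back edge [0.5033 0.1054 0.15  ]
handle front [0.5044 0.0771 0.15  ]
dial [0.5062 0.029  0.094 ]
trackend [0.5015 0.1638 0.05  ]
```

```bash
python3 -m inch '[[-0.3,-0.002,0.002,-0.045,0],[-0.3,-0.002,0.002,-0.09,0],[-0.3,-0.002,0.002,-0.09,0],[0.6,-0.002,0.002,-0.09,0],[1,-0.002,0.002,-0.09,0],[1,-0.002,0.002,-0.09,0],[1,-0.002,0.002,-0.09,0],[1,-0.002,0.002,-0.09,0]]' 20
```

```text
t: 2.68
tool_pos: [0.5044, 0.0938, 0.1145]
orientation: [-1.569, -0.038, 0.034]
force: [6.2, 1.4, -1.5]
opening: 0.0216
```

```bash
python3 -m inch '[[1,0,-0.005,0,0],[1,0.0005,-0.01,0,0],[1,0.0005,-0.015,0,0],[1,0.0005,-0.015,0,0]]'; python3 - <<'E'
from h import *
s=robot.read_state();st=np.r_[s['tool_pos'],s['orientation']];np.save('st.npy',st)
c=snap('wrist','w1');print(s['t'],s['tool_pos'])
# where is the dial expected
im=c['color'][:,:,::-1]
cv2.imwrite('pics/w1z.png',cv2.resize(im[150:350,220:420],None,fx=3,fy=3,interpolation=cv2.INTER_CUBIC))
E
```

```text
t: 3.18
tool_pos: [0.5051, 0.0795, 0.1145]
orientation: [-1.568, -0.038, 0.034]
force: [1.4, 4.6, -1.5]
opening: 0.0218
3.175 [0.50507693 0.07951393 0.11453961]
```

View pics/w1z.png

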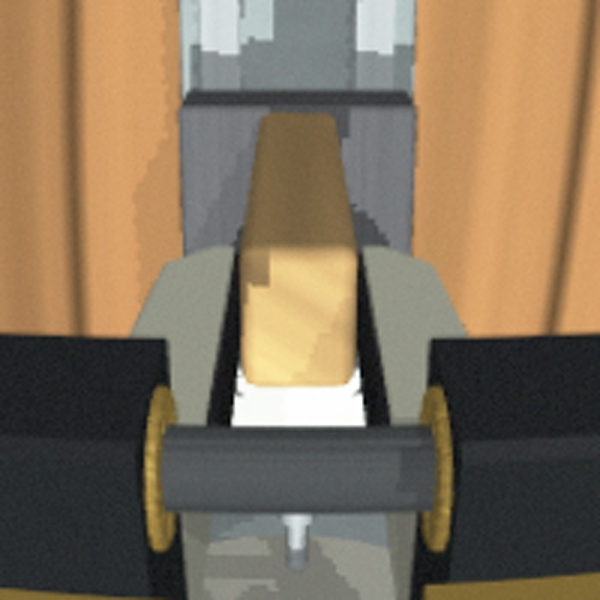

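The gripped handle and the gripper bar hide the dial. The tip (about (319,338) in the full image) has reached the mould edge or is very near it. I'll push in the remaining 5 mm, release, rise and read the dial.

```bash
python3 -m inch '[[1,0,-0.003,0,0],[1,0,-0.005,0,0],[1,0,-0.005,0,0],[1,0,-0.005,0,0],[-0.3,0,-0.005,0,0],[-0.3,0,-0.005,0,0],[-0.3,0,-0.005,0.04,0],[-0.3,0,-0.005,0.09,0]]'; python3 - <<'E'
from h import *
s=robot.read_state();st=np.r_[s['tool_pos'],s['orientation']];np.save('st.npy',st)
c=snap('wrist','w2');print(s['t'],s['tool_pos'])
im=c['color'][:,:,::-1]
cv2.imwrite('pics/w2z.png',cv2.resize(im[170:310,240:400],None,fx=4,fy=4,interpolation=cv2.INTER_CUBIC))
E
```

```text
t: 4.22
tool_pos: [0.5039, 0.0741, 0.2042]
orientation: [-1.569, -0.035, 0.036]
force: [0.0, -0.3, -0.4]
opening: 0.0569
4.225 [0.50385004 0.07412562 0.20421586]
```

View pics/w2z.png

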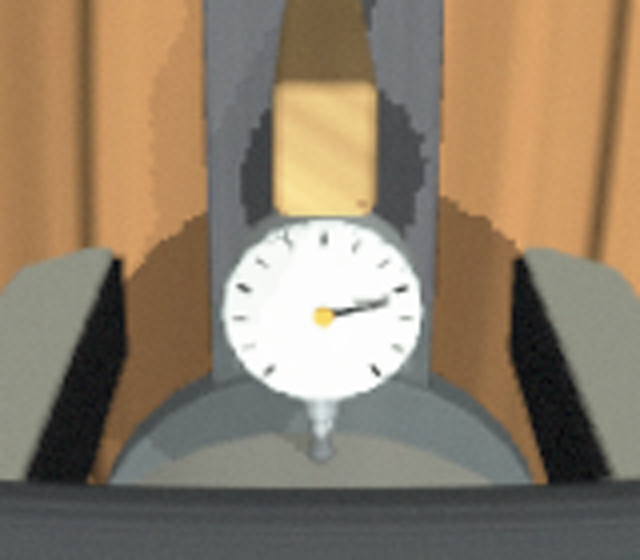

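The needle lies between marks 2 and 3 (centre (323,317), end at about (387,302)), about 1.08 rad or 4.0 mm. I need roughly 4.5 mm more, so I'll regrip and push.

```bash
python3 -m inch '[[-0.3,0,0,-0.05,0],[-0.3,0,0,-0.09,0],[-0.3,0,0,-0.09,0],[1,0,0,-0.09,0],[1,0,0,-0.09,0],[1,0,0,-0.09,0],[1,0,0,-0.09,0]]' 20;  python3 -m inch '[[1,0,-0.0025,0,0],[1,0,-0.0045,0,0],[1,0,-0.0045,0,0],[1,0,-0.0045,0,0],[-0.3,0,-0.0045,0,0],[-0.3,0,-0.0045,0,0],[-0.3,0,-0.0045,0.04,0],[-0.3,0,-0.0045,0.09,0]]'; python3 - <<'E'
from h import *
s=robot.read_state();st=np.r_[s['tool_pos'],s['orientation']];np.save('st.npy',st)
c=snap('wrist','w3');print(s['t'],s['tool_pos'])
im=c['color'][:,:,::-1]
cv2.imwrite('pics/w3z.png',cv2.resize(im[170:310,240:400],None,fx=4,fy=4,interpolation=cv2.INTER_CUBIC))
E
```

```text
t: 5.15
tool_pos: [0.5074, 0.0744, 0.1239]
orientation: [-1.568, -0.044, 0.027]
force: [-16.2, -0.2, 12.4]
opening: 0.025
t: 6.15
tool_pos: [0.5065, 0.0696, 0.2137]
orientation: [-1.569, -0.042, 0.029]
force: [0.2, 0.1, 0.8]
opening: 0.0565
6.15 [0.506536   0.06960653 0.21367569]
```

View pics/w3z.png

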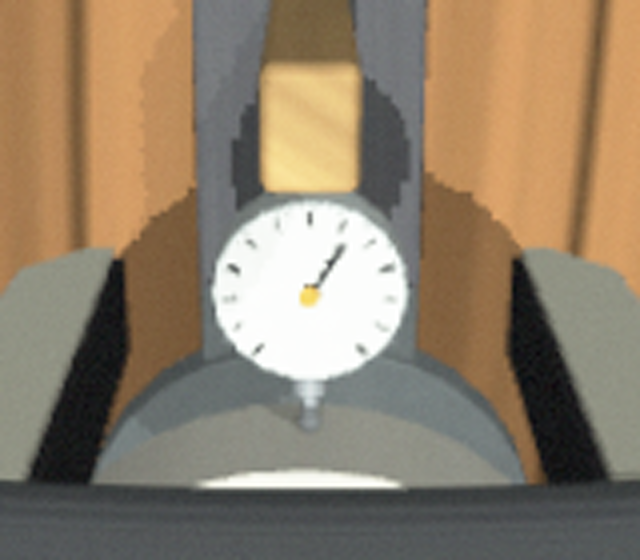

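The needle is now between marks 4 and 5, about 1.87 rad or 6.9 mm, inside the window and with room for the 6 mm of run-out. Next I'll move above the knob and measure nut, knob and dial by mask. The original top picture gives a first estimate of the mould's offset.

```bash
python3 -m inch '[[-0.3,0.01,-0.05,0,0],[-0.3,0.022,-0.1,0,0],[-0.3,0.034,-0.15,0,0],[-0.3,0.044,-0.19,0,0],[-0.3,0.044,-0.19,0,0],[-0.3,0.044,-0.19,0,0]]'; python3 - <<'E'
from h import *
s=robot.read_state();st=np.r_[s['tool_pos'],s['orientation']];np.save('st.npy',st)
c=snap('wrist','w4');print(s['t'],s['tool_pos'])
# mould centre from the first top picture
im=cv2.imread('pics/top0.png');T=robot.read_camera('top')
m=((im.min(2)>150)).astype(np.uint8);m[:, :345]=0;m[:,416:]=0;m[:195]=0;m[265:]=0
m=cv2.morphologyEx(m,cv2.MORPH_OPEN,np.ones((3,3)))
k=max(cv2.findContours(m,0,1)[0],key=cv2.contourArea);h=cv2.convexHull(k)[:,0]
W=np.array([ray(T,*p,.108)[:2] for p in h]); (A,B)=(np.c_[2*W,np.ones(len(W))],(W**2).sum(1)); q=np.linalg.lstsq(A,B,rcond=None)[0]
print('mould top centre',q[:2],np.sqrt(q[2]+q[:2]@q[:2]),len(h))
hv=cv2.cvtColor(im,cv2.COLOR_BGR2HSV);n=((hv[...,1]>120)&(hv[...,2]>150)&(hv[...,0]>14)).astype(float);n[:, :372]=0;n[:,390:]=0;n[:220]=0;n[237:]=0
M=cv2.moments(n);print('nut',M['m00'],ray(T,M['m10']/M['m00'],M['m01']/M['m00'],.122))
E
```

```text
t: 6.95
tool_pos: [0.5542, -0.12, 0.2226]
orientation: [-1.568, -0.05, 0.02]
force: [0.5, -0.6, 0.4]
opening: 0.0607
6.95 [ 0.55424508 -0.12001699  0.22258285]
mould top centre [ 0.51156061 -0.12931641] 0.08990536678100788 32
nut 44.0 [ 0.51460577 -0.127608    0.122     ]
```

View pics/w4.png

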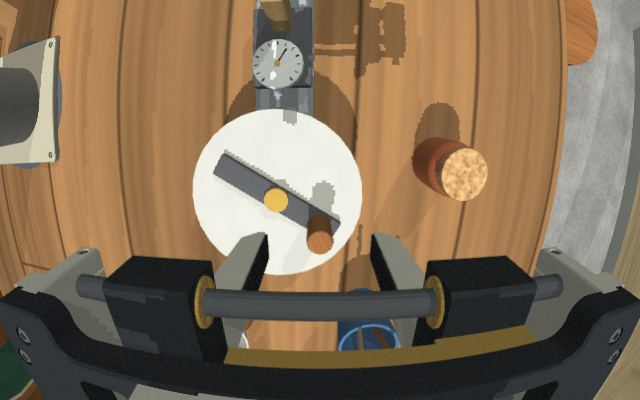

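The wrist view shows the nut at (276,200), knob top at (320,240), dial centre (277,63), jar at (465,174) and pot at (368,335). The mould's centre comes out 3.5 mm from the nut, which fits the stated 3 mm. That puts the high side at a world angle of about 209°, so the wheel needs to turn about -117° (clockwise).

```bash
cat >> h.py <<'E'
def wproj(c,st,X):
    M=Ro.from_rotvec(st[3:]).as_matrix(); H=c['hand_eye']
    p=H[:3,:3].T@(M.T@(np.array(X)-st[:3])-H[:3,3]); r=np.hypot(p[0],p[1]); a=np.arctan2(r,p[2]); K=c['mtx']
    return np.array([K[0,2]+K[0,0]*a*p[0]/r, K[1,2]+K[1,1]*a*p[1]/r])
def look():
    s=robot.read_state(); st=np.r_[s['tool_pos'],s['orientation']]; return s,st,robot.read_camera('wrist')
def nut(c,st):
    hv=cv2.cvtColor(c['color'],cv2.COLOR_RGB2HSV)
    m=((hv[...,1]>110)&(hv[...,2]>130)&(hv[...,0]>16)&(hv[...,0]<32)).astype(np.uint8); m[:100]=0; m[250:]=0; m[:,:200]=0; m[:,360:]=0
    n,l,S,C=cv2.connectedComponentsWithStats(m); k=1+np.argmax(S[1:,4]); return wray(c,st,*C[k],.122),S[k,4]
def needle(c,st,dial,track=.047):
    "needle angle: darkest direction on the dial face, z=.094; 0 at 139 deg clockwise from straight back"
    g=cv2.GaussianBlur(cv2.cvtColor(c['color'],cv2.COLOR_RGB2GRAY),(3,3),0).astype(np.float32)
    a=np.arange(0,4.87,.02); th=np.pi/2+track-2.43+a
    v=[]
    for t in th:
        uv=np.array([wproj(c,st,[dial[0]+r*np.cos(t),dial[1]+r*np.sin(t),.094]) for r in np.arange(.006,.0155,.001)],np.float32)
        v.append(cv2.remap(g,uv[None,:,0],uv[None,:,1],cv2.INTER_LINEAR).mean())
    v=np.array(v); w=np.clip(np.median(v)-v,0,None)**3; i=np.argmax(w); sl=slice(max(i-12,0),i+13)
    return (a[sl]*w[sl]).sum()/w[sl].sum(), np.median(v)-v.min()
E
python3 - <<'E'
from h import *
s,st,c=look()
N,a=nut(c,st);print('nut',N,a,'knob',wray(c,st,320,243,.167),'dial',D:=wray(c,st,277,63,.094),'pot',wray(c,st,368,335,.1),'jar',wray(c,st,465,174,.1))
print(s['tool_pos'],needle(c,st,D))
E
```

```text
nut [ 0.51308893 -0.12909476  0.122     ] 450 knob [ 0.55673988 -0.15310418  0.167     ] dial [0.50743287 0.00739289 0.094     ] pot [ 0.62896889 -0.31486059  0.1       ] jar [ 0.71873394 -0.09671864  0.1       ]
[ 0.55430646 -0.11922767  0.22279051] (np.float64(1.8770979459794395), np.float32(77.45669))
```

```bash
python3 -m inch '[[-0.3,0.002,-0.033,0,0],[-0.3,0.002,-0.033,-0.04,0],[-0.3,0.002,-0.033,-0.09,0],[-0.3,0.002,-0.033,-0.09,0],[1,0.002,-0.033,-0.09,0],[1,0.002,-0.033,-0.09,0],[1,0.002,-0.033,-0.09,0],[1,0.002,-0.033,-0.09,0]]' 12;  python3 - <<'E'
from h import *
s,st,c=look()
N,a=nut(c,st);print('nut',N,a,s['tool_pos'],s['opening'],s['force'],needle(c,st,[.5074,.0074]))
p=s['tool_pos'][:2];C=np.array([.514,-.1285]);d=p-C;print(np.hypot(*d),np.degrees(np.arctan2(d[1],d[0])))
C=p-.05*d/np.hypot(*d)
for k in range(0,121,15):
    t=np.radians(-k);R=np.array([[np.cos(t),-np.sin(t)],[np.sin(t),np.cos(t)]]);print(k,(C+R@(p-C)-p).round(4))
cv2.imwrite('pics/w5.png',c['color'][:,:,::-1])
E
```

```text
t: 8.1
tool_pos: [0.557, -0.1523, 0.1339]
orientation: [-1.569, -0.054, 0.02]
force: [6.8, 0.3, 4.9]
opening: 0.0252
nut [ 0.51300851 -0.12938889  0.122     ] 941 [ 0.55697333 -0.15233133  0.13393339] 0.025203817801776225 [6.76885862 0.29702394 4.8648219 ] (np.float64(1.5428950108774717), np.float32(114.88926))
0.04913898053356859 -29.011032037127656
0 [0. 0.]
15 [-0.0078 -0.0105]
30 [-0.018  -0.0186]
45 [-0.03   -0.0238]
60 [-0.0429 -0.0257]
75 [-0.0558 -0.0243]
90 [-0.068  -0.0195]
105 [-0.0785 -0.0117]
120 [-0.0866 -0.0015]
```

The knob is held. I'll lead it 60° clockwise first and check.

```bash
python3 -m inch '[[1,-0.0078,-0.0105,0,0],[1,-0.018,-0.0186,0,0],[1,-0.03,-0.0238,0,0],[1,-0.0429,-0.0257,0,0],[1,-0.0429,-0.0257,0,0]]' 12;  cat > chk.py <<'E'
from h import *
s,st,c=look()
p=s['tool_pos'][:2];C=np.array([.514,-.1285]);d=p-C;print(s['t'],p,np.hypot(*d).round(4),np.degrees(np.arctan2(d[1],d[0])).round(1),s['opening'],s['force'])
hv=c['color'];b=.0074
print('needle',needle(c,st,[.5074,.0074]), 'dial px',wproj(c,st,[.5074,.0074,.094]),'nut',nut(c,st))
import sys;cv2.imwrite(f'pics/{sys.argv[1]}.png',c['color'][:,:,::-1])
E
python3 chk.py w6
```

```text
t: 8.78
tool_pos: [0.5131, -0.1785, 0.1343]
orientation: [-1.569, -0.053, 0.019]
force: [-3.6, -1.1, 2.6]
opening: 0.0232
8.775 [ 0.51305057 -0.17846841] 0.05 -91.1 0.02322899911568242 [-3.60555068 -1.07692595  2.63399591]
needle (np.float64(nan), np.float32(0.0)) dial px [322.94730592 -25.24246046] nut (array([ 0.51280539, -0.12977621,  0.122     ]), np.int32(1014))h.py:39: RuntimeWarning: invalid value encountered in scalar divide
  return (a[sl]*w[sl]).sum()/w[sl].sum(), np.median(v)-v.min()
```

View pics/w6.png

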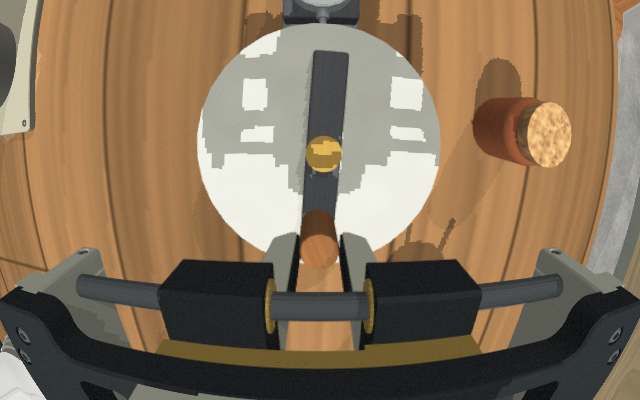

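The knob is in the grip at (320,240), the nut is at (323,153), and the dial is just out of the top of the frame. Continuing to about -147°.

```bash
python3 -m inch '[[1,-0.013,0.0018,0,0],[1,-0.025,0.0069,0,0],[1,-0.0353,0.015,0,0],[1,-0.0415,0.0228,0,0],[1,-0.0415,0.0228,0,0]]' 12; python3 chk.py w7
python3 -m inch '[[-0.3,0,0,0,0],[-0.3,0,0,0,0],[-0.3,0,0.01,0.04,0],[-0.3,0.02,0.03,0.09,0],[-0.3,0.04,0.03,0.09,0],[-0.3,0.04,0.03,0.09,0]]'; python3 chk.py w8
```

```text
t: 9.45
tool_pos: [0.4713, -0.154, 0.1345]
orientation: [-1.568, -0.053, 0.02]
force: [-0.7, 5.0, 4.4]
opening: 0.0236
9.45 [ 0.47131957 -0.15399589] 0.0497 -149.1 0.023622983925914914 [-0.72194236  4.98835529  4.35889233]
needle (np.float64(2.9632782745183652), np.float32(164.68541)) dial px [376.97096724   7.51426699] nut (array([ 0.41854981, -0.08055257,  0.122     ]), np.int32(1))
t: 10.25
tool_pos: [0.5121, -0.1245, 0.2245]
orientation: [-1.568, -0.053, 0.021]
force: [-0.0, 0.1, 0.4]
opening: 0.0604
10.25 [ 0.51212635 -0.12449529] 0.0044 115.1 0.060374753917264434 [-0.03369048  0.10798431  0.40925221]
needle (np.float64(3.006480042523661), np.float32(77.87124)) dial px [318.74824308  59.40902959] nut (array([ 0.51275959, -0.12922506,  0.122     ]), np.int32(463))
```

The needle rose from 1.88 to 3.01 rad (4.2 mm), as predicted. To confirm the peak I'll regrip, read the dial at steps beyond, then come back.

```bash
python3 -m inch '[[-0.3,-0.041,-0.0295,0,0],[-0.3,-0.041,-0.0295,-0.04,0],[-0.3,-0.041,-0.0295,-0.09,0],[-0.3,-0.041,-0.0295,-0.09,0],[1,-0.041,-0.0295,-0.09,0],[1,-0.041,-0.0295,-0.09,0],[1,-0.041,-0.0295,-0.09,0],[1,-0.041,-0.0295,-0.09,0]]' 12; python3 chk.py w9
python3 -m inch '[[1,-0.0027,0.0058,0,0],[1,-0.0052,0.012,0,0],[1,-0.0065,0.0184,0,0],[1,-0.0071,0.0249,0,0],[1,-0.0071,0.0249,0,0]]'; python3 chk.py w10
python3 -m inch '[[1,0.0002,0.0065,0,0],[1,0.0015,0.013,0,0],[1,0.0043,0.0212,0,0],[1,0.0043,0.0212,0,0]]'; python3 chk.py w11
```

```text
t: 11.3
tool_pos: [0.4707, -0.1541, 0.1345]
orientation: [-1.568, -0.053, 0.021]
force: [5.7, 0.4, 3.8]
opening: 0.0252
11.3 [ 0.47067922 -0.15408988] 0.0503 -149.4 0.025160590810749926 [5.68331774 0.43277724 3.82608612]
needle (np.float64(2.9639028902918514), np.float32(164.79146)) dial px [377.93388048   7.44583118] nut (array([ 0.41549657, -0.11624122,  0.122     ]), np.int32(1))
t: 11.98
tool_pos: [0.4643, -0.1277, 0.1347]
orientation: [-1.567, -0.055, 0.02]
force: [1.6, 3.4, -0.8]
opening: 0.0234
11.975 [ 0.46432054 -0.12768409] 0.0497 179.1 0.02340923997964407 [ 1.61841905  3.40207645 -0.79448974]
needle (np.float64(2.8031019943979367), np.float32(105.71245)) dial px [385.19789114  40.46988539] nut (array([ 0.4202981 , -0.05918086,  0.122     ]), np.int32(2))
t: 12.52
tool_pos: [0.4694, -0.1057, 0.1347]
orientation: [-1.566, -0.057, 0.02]
force: [5.6, 0.9, -3.7]
opening: 0.0235
12.525 [ 0.46944828 -0.10573737] 0.05 152.9 0.023477271206876527 [ 5.64619186  0.8920583  -3.71479562]
needle (np.float64(2.497164694270597), np.float32(98.571045)) dial px [377.37853644  67.47176077] nut (array([ 0.42166743, -0.0512506 ,  0.122     ]), np.int32(2))
```

The fit n = n0 + A·cos(k-k0) puts the peak at k0 ≈ 108-109° from the start, so the knob should stand at about -138.5°. I'll lead it back 69° anticlockwise, release, rise and read.

```bash
python3 -m inch '[[1,-0.0044,-0.0124,0,0],[1,-0.0054,-0.0254,0,0],[1,-0.0031,-0.0383,0,0],[1,0.0012,-0.0478,0,0],[1,0.0071,-0.0559,0,0],[1,0.0071,-0.0559,0,0],[1,0.0071,-0.0559,0,0]]'; python3 chk.py w12
python3 -m inch '[[-0.3,0,0,0,0],[-0.3,0,0,0,0],[-0.3,0,0,0.03,0],[-0.3,0.02,0.02,0.09,0],[-0.3,0.035,0.035,0.09,0],[-0.3,0.035,0.035,0.09,0]]'; python3 chk.py w13; python3 - <<'E'
from scipy.optimize import curve_fit
import numpy as np
k=np.radians([0,120,151.4,177.6]);n=[1.877,3.006,2.803,2.497]
p,_=curve_fit(lambda k,a,b,c:a+b*np.cos(k-c),k,n,[2,.8,1.9]);print(p,np.degrees(p[2]),'max',p[0]+p[1])
E
```

```text
t: 13.45
tool_pos: [0.4774, -0.1626, 0.1348]
orientation: [-1.567, -0.057, 0.018]
force: [5.0, -0.4, -3.6]
opening: 0.023
13.45 [ 0.47737876 -0.16257221] 0.05 -137.1 0.02300549037313036 [ 5.03497168 -0.3745233  -3.59347552]
needle (np.float64(nan), np.float32(0.0)) dial px [369.34075886  -2.94263813] nut (array([ 0.5018831 , -0.13073965,  0.122     ]), np.int32(21))
t: 14.25
tool_pos: [0.5131, -0.1268, 0.2257]
orientation: [-1.567, -0.06, 0.019]
force: [-0.5, -0.6, -0.6]
opening: 0.0607
14.25 [ 0.51307418 -0.12684318] 0.0019 119.2 0.060735747100603775 [-0.46911104 -0.55082802 -0.56008656]
needle (np.float64(3.01539025449461), np.float32(73.874016)) dial px [317.61668868  57.51460972] nut (array([ 0.51269545, -0.12921003,  0.122     ]), np.int32(460))
[2.16960813 0.84680194 1.9232845 ] 110.19608453364914 max 3.016410071225281h.py:39: RuntimeWarning: invalid value encountered in scalar divide
  return (a[sl]*w[sl]).sum()/w[sl].sum(), np.median(v)-v.min()
```

View pics/w13.png

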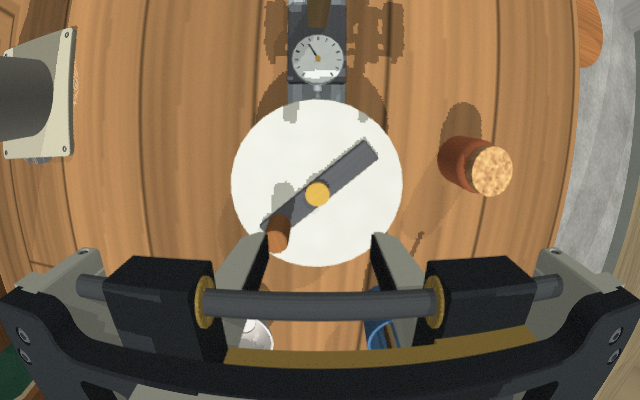

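The needle points up and to the left at about 3.02 rad, which is the fitted maximum. The knob is free at (280,240), and the jar, bowl and pot are in place. One more check of the bystanders against the first scene picture, then I'll hand in.

```bash
python3 - <<'E'
from h import *
a=cv2.imread('pics/scene0.png');b=snap('scene')['color'][:,:,::-1]
for n,(x0,y0,x1,y1) in dict(jar=(215,195,270,260),pot=(180,120,222,200),rib=(445,275,500,325),bowl=(225,118,280,158)).items():
    print(n,cv2.phaseCorrelate(a[y0:y1,x0:x1].mean(2),b[y0:y1,x0:x1].mean(2)))
s=robot.read_state();print(s['t'],s['force'],s['dq'])
robot.close_job()
E
```

```text
jar ((-0.026941882627497193, -0.0719552980521243), 0.9962817379240886)
pot ((0.5323377707940118, -0.06351257328972792), 1.048073086475164)
rib ((-0.018573500862608228, 0.007982213230654622), 1.1010174399720283)
bowl ((0.2934796758087721, 0.4531657963562772), 0.64342504409496)
14.35 [0.43294577 1.10529811 0.27359382] [-1.29605887e-02  3.32816700e-04  1.40449625e-02  5.42943385e-05
  7.61596545e-05  7.36578704e-04]
the job is handed in; nothing more can be done
```

The job is handed in at 14.35 s with the rim's high spot at the plunger; no verdict was reported.

- **Gauge:** I slid it up in three pushes. The needle read about 1.08 rad after the second and 1.87 rad after the third. After that it never read above about 3.0 rad, well short of the plunger's end at 4.86.
- **High spot:** I led the knob clockwise to about 178° from the start, reading the needle along the way. A cosine fit to four readings put the peak at 110° and 3.016 rad. I turned back to about 108°.
- **Last checks:** After release the needle read 3.015 rad, about 1° off the fitted peak by arm position. The gripper was open and well above the knob, with under about 1.3 N on the wrist.
- **Bystanders:** Comparing the first and last scene pictures, the jar and rib shifted less than 0.1 pixel. The pot and bowl read about 0.5 pixel (roughly 1–2 mm), probably from the arm or its shadow in those crops, since nothing touched them.
- **Disagreements:** Needle readings taken with the knob gripped, when the dial was at the image edge or out of frame, were off or missing (1.54 and 2.96 rad, and no reading twice). I left these out of the fit. The second regrip of the handle was about 9 mm high and showed 16 N sideways and 12 N vertical force, within limits. The push that followed it worked as planned.

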